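# Work a jammed wedge out of a fan clamp

### The arm

A 6-joint arm with a two-finger parallel gripper is mounted at the origin on the work surface. World frame = base frame: x ahead of the robot, y to its left, z up, the work surface at z = 0. Lengths are in m, angles in rad, forces in N, time in s.
With the tool pointing down it reaches from about 0.35 to 0.85 m from the base axis. Payload 8.1 kg.
Tool frame: the origin (TCP) lies on the centre line of the jaws, within the pads' length; the fingertips stand robot.tip_reach ahead of it and the grasp point (between the pads) lies 5 mm behind it (robot.tip_reach is the distance from the TCP to the fingertips, in m); z points along the fingers, y is the direction in which the jaws open and shut (so a half turn about z gives the same grasp; the last joint's range is limited). The gripper opens to 93 mm and grips with 3 to 60 N. Pads are 15 mm wide; open, the fingers measure 128 mm over their backs; the gripper's body (75 mm by 188 mm) begins 65 mm behind the grasp point.
Start: joints at [-1.202, 0.13, 1.488, -0, 1.523, -0.085], TCP at [0.263, -0.539, 0.233] pointing down, gripper open.
Joint ranges: [-2.96, 2.96], [-0.89, 2.26], [0.02, 2.5], [-1.34, 4.48], [0, 2.73], [-2.66, 2.66]. Speed limits (rad/s): [2.39, 2.39, 2.79, 3.14, 3.14, 3.14].

### API

Orientations are given as a rotation vector (axis times angle).
In Python, from plant import sensors, read_camera, robot gives the robot as it stands.
- The arm moves only by the tool play_rows, never from a script. Its argument "series" is a list that holds one entry, the list of rows, each a list of 5 numbers: the closure, from -1 (fully open) to 1 (shut), then the shift along the world's x, y, z in m, then the turn about the world's z in rad. A call has 1 to 8 rows; each row is the pose to reach, as a shift and turn from the pose commanded when the call began; what a row does not reach only later rows make up. A row lasts 1/10 s, in which the tool goes at most 50 mm and 8.59 degrees, less where a joint would pass 70% of its speed; a pose out of reach is approached as far as the arm can. A call with a gripper value outside its range is refused whole. The fingers move at their own pace and stop on an object; "force" is the grip in N (left out, the last holds). Time passes only in rows, so rows that repeat a pose let the fingers close. It gives the time, the measured TCP pose, the force and the opening at its end, in the units of the state.
- sensors.read_state(): the state, without advancing time (a new reading comes with each control period).
- read_camera(name): name is "side" or "top" or "wrist"; returns a dict with "color" (400x640x3 uint8, red, green, blue), "range_z" (400x640 float32, m along the optical axis (not along the pixel's ray), 0 where there is no reading), "intrinsics" (3x3 intrinsics, pixels), "rvec" (rotation vector, rad) and "tvec" (3), from world to camera coordinates, as OpenCV has them. Camera axes: x right, y down, z forward; pixel columns grow to the right and rows downward; lengths in m; the calibration is good to about 2 mm. The wrist camera is an equidistant fisheye: a pixel r from the principal point sees the ray r / f radians off the axis. A picture is of the moment at which its call begins.
- robot.close_job(): hands the job in, once; it reports no verdict.
The state is a dict: "t": time; "q": joint angles; "dq": joint speeds; "joint_torque": joint torques, N m; "tool_pos": TCP position; "orientation": TCP orientation; "force": force on the tool from outside, world axes, zero at the start; "wrist_torque": the same for the moment, N m; "opening": finger opening in m.
Only numpy, scipy, OpenCV 4.12 (cv2) and the standard library are available. Lean on these libraries where they do the work, as an engineer would, in place of code of your own. Each camera call takes 0.05 s, during which the arm holds its last target.

### The job

The small fan is held in the bench clamp by a wooden wedge that has jammed in its slanting slot. Work the wedge loose with small pulls to one side and the other, without wrenching it, until it slides right out and the jaw springs back, then lay it flat inside the open grey tray. Leave the fan standing in the clamp and everything else on the bench where it is.

Things in the scene. Friction and masses are not known exactly. Their poses are not given: they have to be found in the camera images.
- clamp: Aluminium bench clamp, fixed. Base 142 (x) x 100 (y) x 12 mm; origin under it, 60 mm from its -x edge. Along x stand: slanting wedge slot, steel sliding jaw, fan, fixed stop. The slot lies in the clamp's x-z plane, 30 degrees from vertical, open end up and towards -x: the way out is (-0.5, 0, 0.866) in clamp axes. No part of the clamp is higher than 100 mm.
- mouth (a point): Nominal centre of the slot's open end, on the outer face of the mouth plate (axes as the clamp). The plate is a dark steel frame 8 mm thick with a window 34 mm wide (y) by 21 mm; the slot behind is 70 mm wide, and 68 mm deep from here. The plate was set by hand: its window sits up to 4 mm to either side (y) of this point and does not move in use. Feel for its edges.
- wedge: Wooden wedge, 40 to 85 g, 124 mm long. z runs along it from tip to head, y across its width (parallel to clamp y), x through its thickness; origin at the tip end, on the underside. Blade 18 mm wide (y), 8 mm thick at the tip, 16 mm at the head. Its two edges carry square teeth, 12 mm out and 8 mm long, staggered from edge to edge. It must go 68 mm along the slot to come out.
- wedge_head (a point): Middle of the wedge's head, a block 22 mm wide (y), 18 mm thick (x), 40 mm long (z), clear outside the slot; 106 mm from the tip, 38 mm outside the mouth plate at the start. Axes as the wedge. Pinch it across its width, fingers along the wedge.
- wedge_tip (a point): Middle of the wedge's thin end, 2 mm from it. How it jams: a tooth catches under the mouth plate unless the wedge is 4 to 8 mm off the window's middle, away from that tooth's edge; then it passes, and 20 mm on the next tooth catches on the other side (about 4 mm of free travel between the two). Teeth do not yield to a straight pull. The jaw makes the wedge drag with about 2 to 12 N, sideways too.
- jaw (a joint): Position of the spring jaw in m: 0 clamping the fan; it follows the thinning wedge (about 0.1 mm per mm drawn out) and springs back to 0.011 when the wedge has left the slot.
- fan: 80 x 80 x 25 mm grey fan with black rotor, standing upright in the clamp between jaw and stop, loose once the jaw is back. Origin under its middle, z up.
- tray_in (a point): Centre of the inner floor (4 mm above the table) of the open grey plastic tray, fixed; 220 (x) x 170 (y) mm outside, walls 4 mm thick and 28 mm high. It stands to the left or right of the clamp; a closed box of about the same size with a white lid stands on the other side. Axes: x along the tray's long side, z up.
- breadboard: White wiring board 82 x 54 x 9 mm, loose bystander; origin under its middle.
- relay_board: Small circuit board with two blue blocks, 50 x 38 x 19 mm, loose bystander; origin under its middle.
- screwdriver: Screwdriver 160 mm long lying on the bench, loose bystander.
- spanner: Spanner 130 mm long lying on the bench, loose bystander.
- solder_reel: Dark metal reel 54 mm across and 36 mm high, loose bystander; origin under its middle.
- adapter: Black power adapter 105 x 46 x 31 mm, loose bystander; origin under its middle.
- screw_jar: Small jar 48 mm across and 60 mm high, loose bystander; origin under its middle.
- ice_brick: White plastic cooling brick 100 x 70 x 34 mm with a cap at one end, loose bystander; origin under its middle.

How it is judged:
On the way:
1. the gripped wedge has left the slot and the jaw has sprung back (value of joint jaw above 0.009 m and contact force between the fingers and wedge above 1 N), for 0.1 s.
At the end, for the whole second after the job is handed in: Jaw back (joint above 0.009 m); wedge at rest in the tray, middle of head and tip both inside the walls and under 27 mm above the floor; fan standing in the clamp, tilted under 0.25 rad, moved under 18 mm; no bystander moved 40 mm or more (value of joint jaw above 0.009 m and x of wedge_head in the frame of tray_in between -0.106 and 0.106 m and y of wedge_head in the frame of tray_in between -0.081 and 0.081 m and z of each of wedge_head, wedge_tip in the frame of tray_in below 0.027 m and x of wedge_tip in the frame of tray_in between -0.106 and 0.106 m and y of wedge_tip in the frame of tray_in between -0.081 and 0.081 m and linear speed of wedge below 0.02 m/s and angle between fan's own z axis and vertical below 0.25 rad and distance of fan from where it was at the start of the episode below 0.018 m and distance of each of breadboard, relay_board, screwdriver, spanner, solder_reel, adapter, screw_jar, ice_brick from where it was at the start of the episode below 0.04 m); the robot touches nothing.
It fails at once if the wedge is wrenched against the clamp (more than 110 N) (contact force between wedge and clamp above 110 N).
It fails at once if the fan is knocked over or out of the clamp (angle between fan's own z axis and vertical above 0.4 rad or distance of fan from where it was at the start of the episode above 0.03 m).
It fails at once if a bystander is pushed 60 mm or more (distance of any of breadboard, relay_board, screwdriver, spanner, solder_reel, adapter, screw_jar, ice_brick from where it was at the start of the episode above 0.06 m).
It also fails if it takes over 58 s, if anything falls off the work surface, if the arm or the gripper's body presses on something with over 40 N, if the wrist force passes 120 N, or if a joint passes its speed limit or range.

## Working session

There is one attempt and no reset: what is moved stays moved. The work goes in short steps, Python scripts to look and compute and a tool call to move; the robot and the scene stay as the last step left them, time stands still between calls to the robot, and variables do not carry over. Pictures are saved under pics/ and viewed, and the job is handed in when it is done.

Besides the shell and the picture viewer there is one more tool, called after "Request:" as a command line: name --argument value ..., lists and objects as JSON in quotes. play_rows: Moves the arm, as the interface text tells. Its arguments: {"type":"object","properties":{"series":{"type":"array","items":{"type":"array","items":{"type":"array","items":{"type":"number"}}}},"force":{"type":"number"}},"required":["series"]}

```bash
ls; mkdir -p pics
python3 - <<'E'
from plant import sensors, read_camera, robot
import cv2
s=sensors.read_state();print(s); print(robot.tip_reach)
for n in("side","top","wrist"):
    d=read_camera(n);cv2.imwrite(f"pics/{n}0.png",d["color"][:,:,::-1]);print(n,d["intrinsics"],d["rvec"],d["tvec"])
E
```

```text
pics
{'t': 0.0, 'q': array([-1.20240329e+00,  1.31141213e-01,  1.48925981e+00, -3.50298679e-05,
        1.52298640e+00, -8.54097289e-02]), 'dq': array([-2.86643697e-03, -6.99123911e-04, -1.61808670e-03, -1.50933588e-03,
        2.05723988e-05, -6.42679291e-04]), 'joint_torque': array([-2.16374312e-03, -5.59837747e+01, -4.91763496e+01,  7.65139866e-02,
        3.55193589e-02, -1.40059910e-04]), 'tool_pos': array([ 0.26284286, -0.53877173,  0.23161003]), 'orientation': array([-3.05934065e+00, -7.06334840e-01,  4.51722670e-04]), 'force': array([0.73970238, 0.01162336, 0.31819196]), 'wrist_torque': array([0.01922165, 0.01021351, 0.01774127]), 'opening': 0.09288496738287838}
0.014
side [[510.1511398    0.         318.57091703]
 [  0.         510.1511398  191.43155656]
 [  0.           0.           1.        ]] [ 0.57939522 -2.51802666  1.41851501] [0.53323134 0.23470504 1.24295885]
top [[365.55414118   0.         315.35090713]
 [  0.         365.55414118 203.29906217]
 [  0.           0.           1.        ]] [ 2.17610215 -2.15695579  0.029197  ] [3.44062548e-04 5.96164019e-01 8.95799013e-01]
wrist [[309.70691629   0.         315.3368192 ]
 [  0.         309.70691629 205.79272245]
 [  0.           0.           1.        ]] [-2.48655408  1.55447956  0.18901358] [-0.59974834 -0.02688781  0.38986001]
```

View pics/side0.png

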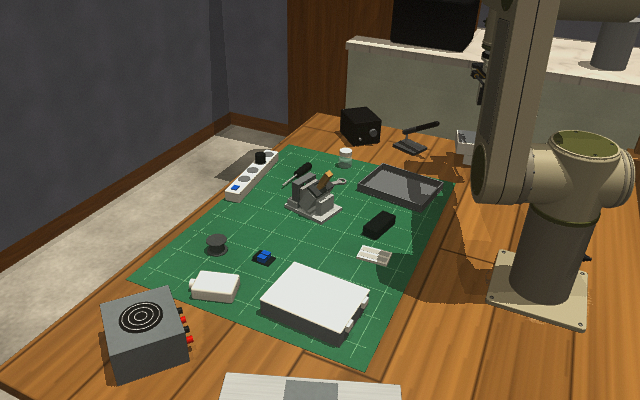

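View pics/top0.png

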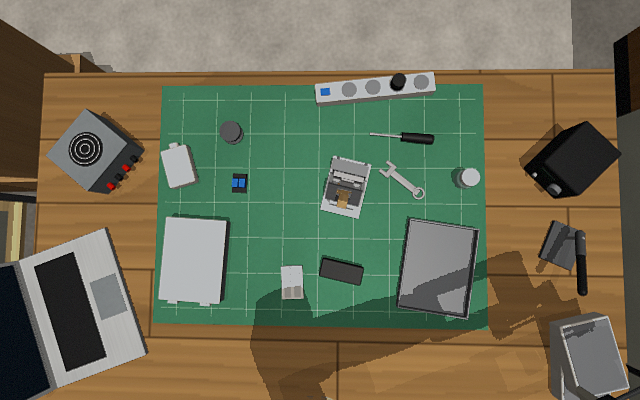

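View pics/wrist0.png

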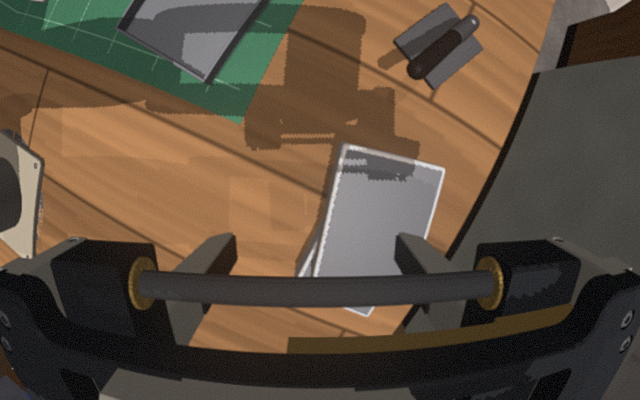

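```bash
cat > h.py <<'E'
import numpy as np, cv2
from plant import sensors, read_camera, robot
def cast(d,uv,z=None):
    R=cv2.Rodrigues(np.array(d["rvec"],float))[0];t=np.array(d["tvec"]).ravel()
    K=d["intrinsics"];uv=np.atleast_2d(uv).astype(float)
    r=np.c_[(uv[:,0]-K[0,2])/K[0,0],(uv[:,1]-K[1,2])/K[1,1],np.ones(len(uv))]
    C=-R.T@t; w=r@R
    if z is None:
        dz=d["range_z"][uv[:,1].astype(int),uv[:,0].astype(int)]
        return C+w*dz[:,None]
    return C+w*((z-C[2])/w[:,2])[:,None]
def crop(d,x0,x1,y0,y1,k,fn):
    cv2.imwrite("pics/"+fn,cv2.resize(d["color"][y0:y1,x0:x1,::-1],None,fx=k,fy=k,interpolation=cv2.INTER_CUBIC))
E
python3 - <<'E'
from h import *
d=read_camera("top");crop(d,300,400,140,230,7,"t1.png")
np.savez("top0.npz",**d)
s=read_camera("side");crop(s,270,350,155,225,8,"s1.png")
np.savez("side0.npz",**s)
E
```

```text
(no output)
```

View pics/t1.png

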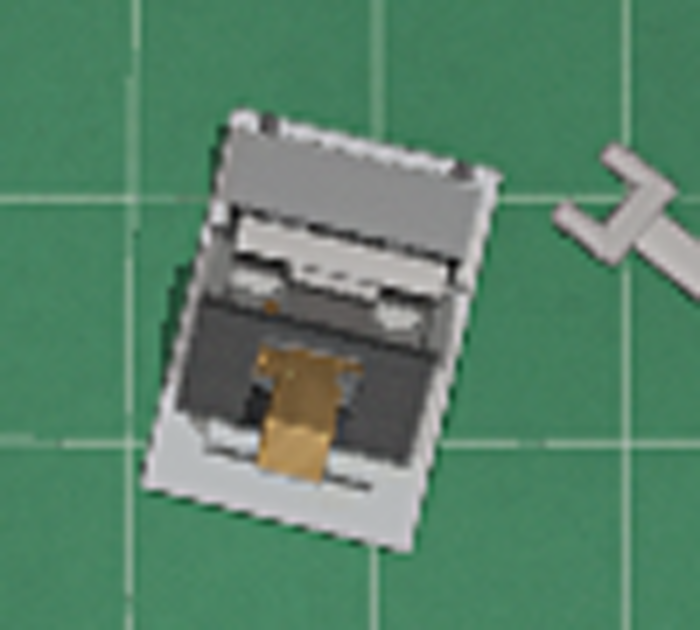

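View pics/s1.png

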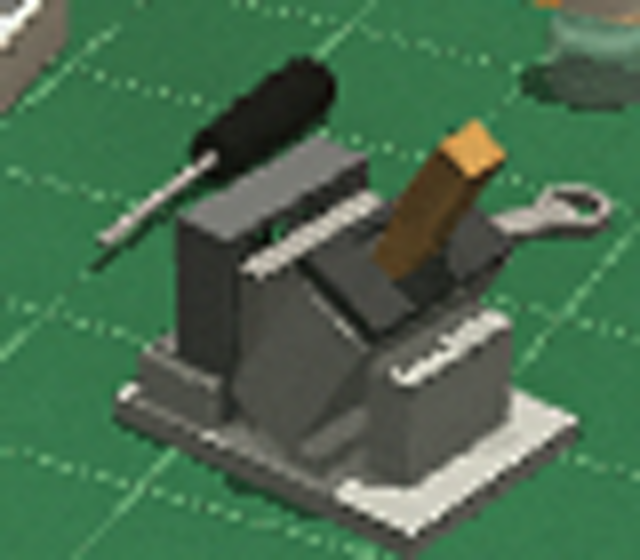

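Run:
```python
from h import *
d=dict(np.load("top0.npz")); s=dict(np.load("side0.npz"))
c=np.array([[230,110],[500,175],[410,552],[143,488]])/7.+[300,140]
P=cast(d,c-0.4,0.012);print(P, [np.linalg.norm(P[i]-P[(i+1)%4]) for i in range(4)])
ax=(P[0]+P[1]-P[2]-P[3]);yaw=np.arctan2(ax[1],ax[0]);print("yaw",yaw)
X=np.array([np.cos(yaw),np.sin(yaw)]);Y=np.array([-X[1],X[0]])
ctr=P.mean(0)[:2];O=ctr-0.011*X;print("origin",O)
np.savez("cl.npz",O=O,X=X,Y=Y,yaw=yaw)
for n,v in(("top",d),("side",s)):
    hsv=cv2.cvtColor(v["color"],cv2.COLOR_RGB2HSV)
    m=cv2.inRange(hsv,(8,90,60),(28,255,255))
    b=np.zeros_like(m)
    if n=="top": b[180:212,330:356]=1
    else: b[165:192,312:336]=1
    ys,xs=np.nonzero((m*b)>0)
    p=cast(v,np.c_[xs,ys]); rel=p[:,:2]-O
    q=np.c_[rel@X,rel@Y,p[:,2]]
    print(n)
    for a in sorted(zip(xs,ys,*np.round(q.T*1000,1)),key=lambda a:(a[1],a[0])): print(a[0],a[1],*[float(k) for k in a[2:]])
```

```text
[[ 0.71955958 -0.03639564  0.012     ]
 [ 0.6959726  -0.13412272  0.012     ]
 [ 0.55937339 -0.10200553  0.012     ]
 [ 0.58157479 -0.00601446  0.012     ]] [np.float64(0.10053322566978516), np.float64(0.14032411371916917), np.float64(0.09852505935120456), np.float64(0.14128983149713265)]
yaw -0.22379836190962393
origin [ 0.62839441 -0.0671933 ]
top
338 183 12.6 20.1 40.3
339 183 13.0 17.7 41.4
338 184 9.4 19.5 46.4
339 184 9.9 17.2 47.1
337 189 -4.4 19.0 58.8
337 190 -8.9 18.3 78.9
338 190 -8.2 16.1 77.1
339 190 -7.7 13.8 77.8
340 190 -6.9 11.5 75.5
341 190 -8.0 9.3 90.5
342 190 -7.2 7.0 87.4
343 190 -6.8 4.8 88.8
337 191 -11.3 17.8 80.3
338 191 -10.9 15.5 81.1
339 191 -10.4 13.2 81.9
340 191 -9.9 11.0 81.5
341 191 -10.9 8.8 96.5
342 191 -10.5 6.5 97.2
343 191 -9.6 4.3 94.0
344 191 -9.1 2.0 93.9
345 191 -8.3 -0.2 91.3
346 191 -7.7 -2.5 90.6
347 191 -7.1 -4.7 90.0
348 191 -5.8 -7.1 83.5
337 192 -13.6 17.3 80.5
338 192 -13.0 15.0 79.4
339 192 -12.4 12.7 78.7
340 192 -12.1 10.4 80.7
341 192 -14.0 8.3 104.3
342 192 -13.3 6.1 103.0
343 192 -12.5 3.8 99.8
344 192 -12.1 1.6 100.8
345 192 -
[... 6423 characters left out ...]
 -32.2 9.3 103.6
325 184 -29.1 0.3 98.3
317 185 -7.4 9.3 90.7
318 185 -11.1 9.4 92.2
319 185 -14.2 8.8 93.1
320 185 -20.5 12.3 97.1
321 185 -22.3 10.1 96.8
322 185 -28.6 13.7 100.9
323 185 -32.1 13.7 102.2
324 185 -29.5 5.5 97.5
317 186 -7.5 9.3 87.4
318 186 -13.5 12.5 91.2
319 186 -15.8 10.8 91.3
320 186 -20.3 11.9 93.6
321 186 -23.1 11.0 94.3
322 186 -28.1 13.0 97.1
323 186 -23.5 2.0 90.2
324 186 -22.5 -4.1 87.1
317 187 -9.0 11.1 85.5
318 187 -14.2 13.2 88.5
319 187 -13.7 7.9 85.9
320 187 -20.5 12.1 90.4
321 187 -21.3 8.4 89.0
322 187 -22.8 5.7 88.3
318 188 -14.8 13.9 85.7
319 188 -17.0 12.1 85.7
320 188 -21.5 13.3 88.1
321 188 -19.2 5.5 83.5
319 189 -16.2 10.9 81.5
320 189 -22.5 14.5 85.7
```

Run:
```python
from h import *
c=np.load("cl.npz");O,X,Y,yaw=[c[k] for k in("O","X","Y","yaw")]
d=dict(np.load("top0.npz"))
s=sensors.read_state();R=cv2.Rodrigues(s["orientation"])[0];print(R.round(3),X,Y)
t=s["tool_pos"];h=O-0.033*X+0.002*Y
print("head xy",h,"delta",h-t[:2],0.127+0.005-t[2] )
ty=R[:2,1];a=np.arctan2(ty[1],ty[0]);b=np.arctan2(Y[1],Y[0]);print("turn",[(b-a+k*np.pi) for k in(-1,0,1)])
tc=cast(d,[[408,217],[480,228],[467,318],[397,307]],0.032);print(tc,tc.mean(0))
```

```text
[[ 0.899  0.438 -0.   ]
 [ 0.438 -0.899  0.001]
 [ 0.    -0.001 -1.   ]] [ 0.9750615  -0.22193485] [0.22193485 0.9750615 ]
head xy [ 0.59666125 -0.05791933] delta [0.33371282 0.4811123 ] -0.1001213703208747
turn [np.float64(-0.6775827714090523), np.float64(2.464009882180741), np.float64(5.605602535770534)]
[[ 0.56348437 -0.221729    0.032     ]
 [ 0.53843006 -0.39403148  0.032     ]
 [ 0.32411036 -0.35930415  0.032     ]
 [ 0.3467615  -0.19401574  0.032     ]] [ 0.44319657 -0.29227009  0.032     ]
```

Request:
play_rows --series '[[[-1, 0.04, 0.048, 0.02, -0.12], [-1, 0.07, 0.09, 0.02, -0.25], [-1, 0.1, 0.13, 0.02, -0.38], [-1, 0.125, 0.17, 0.02, -0.5], [-1, 0.15, 0.21, 0.02, -0.62], [-1, 0.175, 0.25, 0.02, -0.678], [-1, 0.2, 0.29, 0.02, -0.678], [-1, 0.225, 0.325, 0.02, -0.678]]]'

```text
t: 1.05
tool_pos: [0.4887, -0.2122, 0.2528]
orientation: [3.122, -0.351, 0.001]
force: [1.1, -1.0, 0.5]
opening: 0.0935
```

Run:
```python
from h import *
s=sensors.read_state();print(s["t"],s["tool_pos"],s["orientation"],s["q"])
```

```text
1.05 [ 0.48872008 -0.21221914  0.25281241] [ 3.12171774e+00 -3.51498492e-01  6.36147189e-04] [-5.05922202e-01 -6.01336023e-02  1.64659924e+00  1.85390584e-05
  1.55469615e+00  1.28912487e+00]
```

Request:
play_rows --series '[[[-1, 0.03, 0.045, 0, 0], [-1, 0.06, 0.085, 0, 0], [-1, 0.08, 0.12, 0, 0], [-1, 0.1, 0.15, 0, 0], [-1, 0.107, 0.154, 0, 0], [-1, 0.107, 0.154, 0, 0]]]'

```text
t: 1.65
tool_pos: [0.5954, -0.0594, 0.2522]
orientation: [3.122, -0.348, -0.001]
force: [-1.0, -0.9, 0.3]
opening: 0.093
```

Run:
```python
from h import *
s=sensors.read_state();print(s["t"],s["tool_pos"],s["orientation"])
d=read_camera("wrist");cv2.imwrite("pics/w1.png",d["color"][:,:,::-1]);np.savez("w1.npz",**d)
d=read_camera("side");crop(d,260,360,135,225,7,"s2.png")
```

```text
1.65 [ 0.59543495 -0.05940141  0.25215213] [ 3.12208142e+00 -3.47973371e-01 -1.12145715e-03]
```

View pics/w1.png

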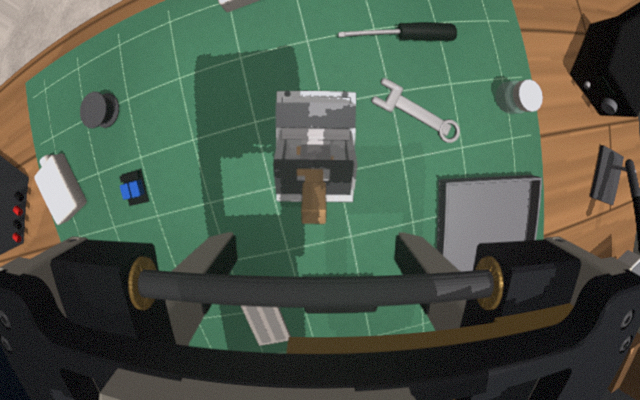

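View pics/s2.png

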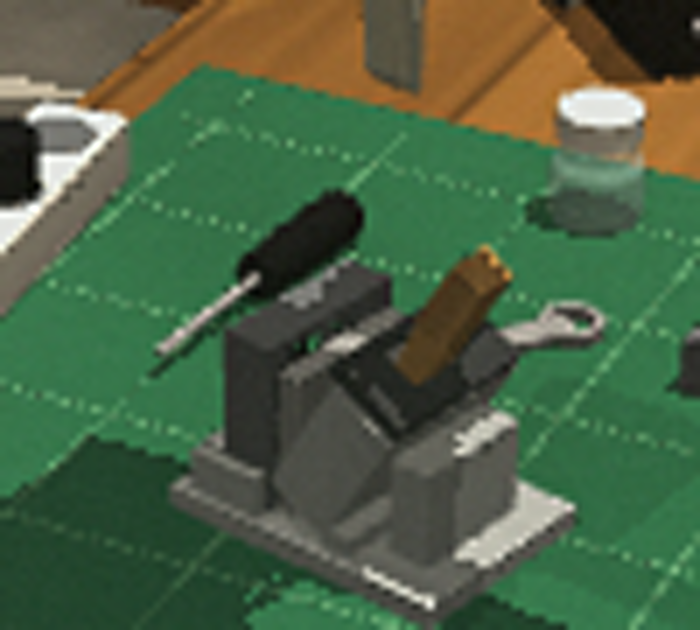

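Run:
```python
from h import *
d=dict(np.load("w1.npz"));crop(d,265,365,140,230,7,"w1c.png")
c=np.load("cl.npz");O,X,Y=[c[k] for k in("O","X","Y")]
def fe(uv,z=None):
    uv=np.atleast_2d(uv).astype(float);R=cv2.Rodrigues(d["rvec"])[0];K=d["intrinsics"];t=d["tvec"].ravel()
    v=np.c_[uv[:,0]-K[0,2],uv[:,1]-K[1,2]];r=np.hypot(*v.T);th=r/K[0,0]
    ray=np.c_[v/r[:,None]*np.sin(th)[:,None],np.cos(th)]@R;C=-R.T@t
    p=[]
    for i in range(len(uv)):
        if z is None:
            s=d["range_z"][int(uv[i,1]),int(uv[i,0])]/np.cos(th[i])
        else: s=(z-C[2])/ray[i,2]
        p.append(C+ray[i]*s)
    p=np.array(p);return np.c_[(p[:,:2]-O)@X,(p[:,:2]-O)@Y,p[:,2]]*1000
hsv=cv2.cvtColor(d["color"],cv2.COLOR_RGB2HSV)
m=cv2.inRange(hsv,(8,90,60),(28,255,255));m[:140]=0;m[226:]=0;m[:,:290]=0;m[:,335:]=0
for r in range(140,226,4):
    xs=np.nonzero(m[r])[0]
    if len(xs): 
        q=fe(np.c_[xs,[r]*len(xs)]);print(r,xs[0],xs[-1],"med",np.median(q,0).round(1),"y",q[:,1].max().round(1),q[:,1].min().round(1),(q[0].round(1)),q[-1].round(1))
print(fe([[277,195],[354,200]],.012), fe([[277,93],[355,93]],.012))
```

```text
148 297 299 med [13.2 20.5 44.7] y 21.6 19.3 [13.2 21.6 44.4] [13.2 19.3 45.1]
152 297 299 med [ 8.6 20.4 46.1] y 21.5 19.2 [ 8.6 21.5 46.7] [ 8.6 19.2 46.1]
172 297 322 med [-8.4  6.2 95. ] y 19.7 -6.4 [-10.4  19.7  79.9] [-8.3 -6.4 95.4]
176 306 321 med [-11.4   2.1 101.9] y 9.6 -5.3 [-11.5   9.6 101.7] [-11.6  -5.3 100.6]
180 306 321 med [-14.2   2.1 109.5] y 9.3 -5.1 [-14.    9.3 110.8] [-14.2  -5.1 109.5]
184 304 324 med [-16.8   1.6 117.5] y 10.9 -7.9 [-16.5  10.9 119.2] [-17.   -7.9 116.5]
188 303 324 med [-19.8   2.  122.1] y 11.8 -7.8 [-19.8  11.8 122.2] [-20.   -7.8 120.6]
192 303 325 med [-22.7   1.5 126.4] y 11.6 -8.5 [-22.6  11.6 127.1] [-22.7  -8.5 126.4]
196 304 324 med [-25.2   1.5 132.2] y 10.5 -7.5 [-25.1  10.5 132.8] [-25.3  -7.5 131.9]
200 303 324 med [-27.9   1.9 136.6] y 11.2 -7.4 [-27.8  11.2 137.1] [-28.   -7.4 135.9]
204 302 324 med [-30.6   2.4 140.5] y 12.0 -7.3 [-30.7  12.  140.1] [-30.8  -7.3 139.6]
208 302 324 med [-33.1   2.3 145. ] y 11.9 -7.2 [-33.2  11.9 144.5] [-33.5  -7.2 143.4]
212 301 325 med [-36.5   2.3 145.8] y 12.8 -8.1 [-36.9  12.8 144.3] [-36.8  -8.1 144.5]
216 303 325 med [-40.7   1.5 143.6] y 11.1 -8.2 [-40.8  11.1 143.5] [-40.7  -8.2 143.6]
220 302 325 med [-44.9   1.9 141.7] y 12.2 -8.3 [-45.3  12.2 140.6] [-45.   -8.3 141.2]
[[-49.41042203  50.20180386  12.        ]
 [-55.96113359 -50.26776681  12.        ]] [[ 82.04061924  48.60754667  12.        ]
 [ 82.21520227 -49.40547086  12.        ]]
```

View pics/w1c.png

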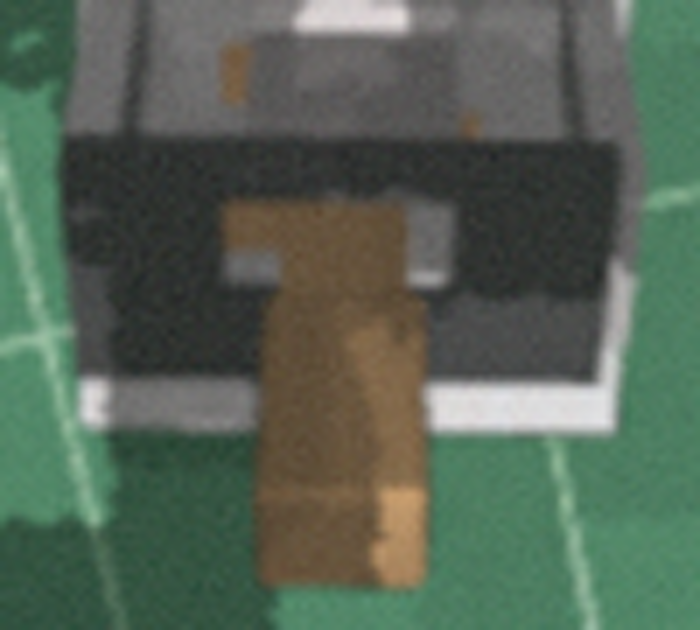

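Request:
play_rows --series '[[[-1, 0.002, 0.002, -0.04, 0], [-1, 0.002, 0.002, -0.08, 0], [-1, 0.002, 0.002, -0.115, 0], [-1, 0.002, 0.002, -0.128, 0], [-1, 0.002, 0.002, -0.128, 0], [-0.2, 0.002, 0.002, -0.128, 0], [0.1, 0.002, 0.002, -0.128, 0], [0.3, 0.002, 0.002, -0.128, 0]]]' --force 10

```text
t: 2.55
tool_pos: [0.5985, -0.0587, 0.127]
orientation: [3.122, -0.352, 0.006]
force: [0.4, -0.7, 0.0]
opening: 0.0736
```

Request:
play_rows --series '[[[0.5, 0, 0, 0, 0], [0.7, 0, 0, 0, 0], [1, 0, 0, 0, 0], [1, 0, 0, 0, 0]]]' --force 10

```text
t: 2.95
tool_pos: [0.597, -0.0582, 0.1246]
orientation: [-3.122, 0.351, 0.0]
force: [-0.2, -0.4, 0.4]
opening: 0.0414
```

Request:
play_rows --series '[[[1, 0, 0, 0, 0], [1, 0, 0, 0, 0], [1, 0, 0, 0, 0], [1, 0, 0, 0, 0], [1, 0, 0, 0, 0]]]' --force 10

```text
t: 3.45
tool_pos: [0.597, -0.0582, 0.1246]
orientation: [-3.122, 0.351, 0.0]
force: [-0.2, 0.7, -0.1]
opening: 0.0215
```

Request:
play_rows --series '[[[1, 0, 0, 0, 0], [1, -0.0004, -0.002, 0, 0], [1, -0.0009, -0.004, 0, 0], [1, -0.0013, -0.0058, 0, 0], [1, -0.0013, -0.0058, 0, 0]]]' --force 45

```text
t: 3.95
tool_pos: [0.5959, -0.0628, 0.1246]
orientation: [-3.12, 0.35, -0.0]
force: [0.9, 5.7, -0.6]
opening: 0.0219
```

```bash
cat > st.py <<'E'
from h import *
import sys
c=np.load("cl.npz");O,X,Y=[c[k] for k in("O","X","Y")]
s=sensors.read_state();p=s["tool_pos"];f=s["force"]
print("t",s["t"],"clamp pos mm",((p[:2]-O)@X*1000).round(2),((p[:2]-O)@Y*1000).round(2),(p[2]*1000).round(2),"F",(f[:2]@X).round(1),(f[:2]@Y).round(1),f[2].round(1),"T",s["wrist_torque"].round(2),"op",s["opening"])
if len(sys.argv)>1:
    d=read_camera("top");crop(d,300,400,140,230,7,sys.argv[1]+"t.png")
    d=read_camera("side");crop(d,260,360,115,205,7,sys.argv[1]+"s.png")
E
python3 st.py a
```

```text
t 3.95 clamp pos mm -32.69 -2.9 124.61 F -0.4 5.8 -0.6 T [ 1.46 -0.2   0.13] op 0.02185406122791403
```

Request:
play_rows --series '[[[1, 0, 0, 0, 0], [1, 0, 0, 0, 0], [1, -0.001, 0.0002, 0.0017, 0], [1, -0.002, 0.0004, 0.0035, 0], [1, -0.002, 0.0004, 0.0035, 0]]]' --force 45

```text
t: 4.55
tool_pos: [0.5939, -0.0634, 0.1276]
orientation: [-3.121, 0.351, -0.001]
force: [3.9, 0.6, -6.2]
opening: 0.0216
```

```bash
python3 st.py a
```

```text
t 4.55 clamp pos mm -34.43 -3.95 127.61 F 3.7 1.5 -6.2 T [ 0.5  -0.7  -0.02] op 0.021633975498100148
```

View pics/as.png

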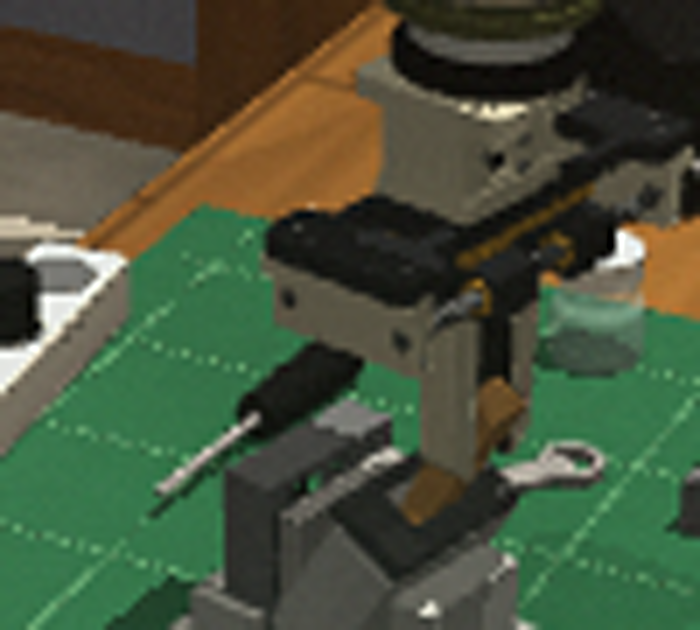

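Request:
play_rows --series '[[[1, -0.001, 0.0002, 0.0017, 0], [1, -0.002, 0.0004, 0.0035, 0], [1, -0.003, 0.0007, 0.0052, 0], [1, -0.003, 0.0007, 0.0052, 0]]]'

```text
t: 5.05
tool_pos: [0.5907, -0.0633, 0.1329]
orientation: [3.121, -0.352, -0.0]
force: [4.0, -1.2, -6.4]
opening: 0.0216
```

```bash
python3 st.py
```

```text
t 5.05 clamp pos mm -37.61 -4.56 132.95 F 4.2 -0.3 -6.4 T [-0.09 -0.67 -0.07] op 0.02157278096721827
```

Request:
play_rows --series '[[[1, -0.001, 0.0004, 0.0017, 0], [1, -0.002, 0.0007, 0.0035, 0], [1, -0.003, 0.001, 0.0052, 0], [1, -0.003, 0.001, 0.0052, 0]]]'

```text
t: 5.45
tool_pos: [0.5877, -0.0623, 0.1384]
orientation: [3.121, -0.352, 0.0]
force: [3.6, -1.5, -5.7]
opening: 0.0218
```

```bash
python3 st.py b
```

```text
t 5.45 clamp pos mm -40.71 -4.29 138.38 F 3.8 -0.7 -5.7 T [-0.11 -0.62 -0.12] op 0.02181099241498134
```

View pics/bs.png

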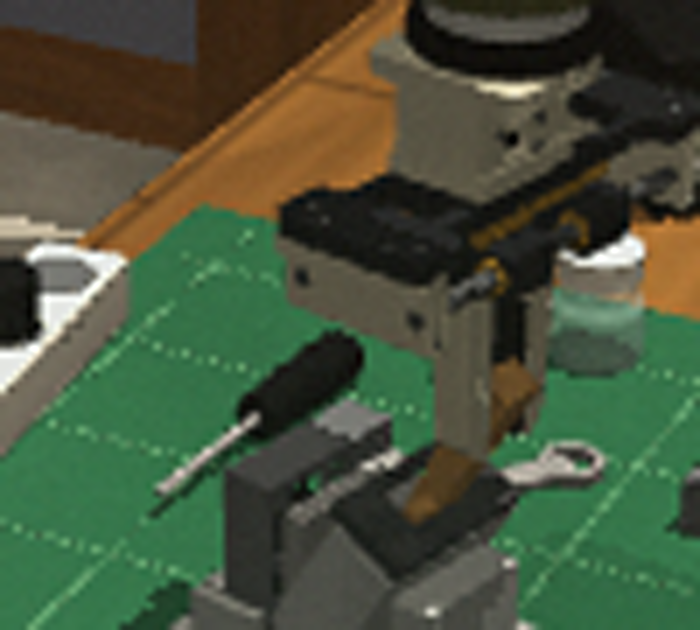

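Request:
play_rows --series '[[[1, -0.001, 0.0002, 0.0017, 0], [1, -0.002, 0.0004, 0.0035, 0], [1, -0.002, 0.0004, 0.0035, 0]]]'

```text
t: 5.85
tool_pos: [0.5857, -0.0617, 0.142]
orientation: [3.122, -0.352, -0.0]
force: [3.3, -1.4, -5.8]
opening: 0.0219
```

Request:
play_rows --series '[[[1, -0.001, 0.0002, 0.0017, 0], [1, -0.001, 0.0002, 0.0017, 0]]]'

```text
t: 6.05
tool_pos: [0.5847, -0.0614, 0.1437]
orientation: [3.122, -0.351, -0.0]
force: [4.2, -1.4, -5.9]
opening: 0.0215
```

```bash
python3 st.py
```

```text
t 6.05 clamp pos mm -43.84 -4.08 143.71 F 4.4 -0.5 -5.9 T [-0.16 -0.61 -0.1 ] op 0.021490568117764255
```

Travel is about 22 mm; on in 2 mm steps until the next tooth catches.

Request:
play_rows --series '[[[1, -0.001, 0.0002, 0.0017, 0], [1, -0.001, 0.0002, 0.0017, 0]]]'

```text
t: 6.25
tool_pos: [0.5838, -0.0612, 0.1454]
orientation: [3.122, -0.351, 0.0]
force: [4.0, -0.7, -5.2]
opening: 0.0217
```

Request:
play_rows --series '[[[1, -0.001, 0.0002, 0.0017, 0], [1, -0.001, 0.0002, 0.0017, 0]]]'

```text
t: 6.45
tool_pos: [0.5829, -0.0611, 0.1467]
orientation: [3.122, -0.351, 0.001]
force: [7.9, -2.6, -10.2]
opening: 0.0219
```

```bash
python3 st.py
```

```text
t 6.45 clamp pos mm -45.68 -4.14 146.71 F 8.3 -0.8 -10.2 T [-0.14 -1.22  0.04] op 0.021944363373860076
```

Request:
play_rows --series '[[[1, 0.0007, -0.0002, -0.0014, 0], [1, 0.0016, 0.0038, -0.0014, 0], [1, 0.0025, 0.0078, -0.0014, 0], [1, 0.0036, 0.0125, -0.0014, 0], [1, 0.0036, 0.0125, -0.0014, 0], [1, 0.0036, 0.0125, -0.0014, 0]]]'

```text
t: 7.05
tool_pos: [0.5863, -0.0492, 0.1463]
orientation: [3.12, -0.352, -0.0]
force: [-1.7, -5.4, 1.8]
opening: 0.0218
```

```bash
python3 st.py
```

```text
t 7.05 clamp pos mm -45.09 8.22 146.27 F -0.5 -5.6 1.8 T [-1.21  0.36 -0.23] op 0.02175587070283588
```

Request:
play_rows --series '[[[1, -0.001, 0.0002, 0.0017, 0], [1, -0.002, 0.0004, 0.0035, 0], [1, -0.002, 0.0004, 0.0035, 0]]]'

```text
t: 7.35
tool_pos: [0.5847, -0.0481, 0.1491]
orientation: [-3.122, 0.352, -0.001]
force: [4.4, -2.3, -4.7]
opening: 0.0219
```

```bash
python3 st.py
```

```text
t 7.35 clamp pos mm -46.89 8.95 149.08 F 4.8 -1.3 -4.7 T [-0.53 -0.71 -0.08] op 0.02191972763702158
```

Free; y offset 6 mm. Pull on.

Request:
play_rows --series '[[[1, -0.001, 0.0002, 0.0017, 0], [1, -0.002, 0.0004, 0.0035, 0], [1, -0.003, 0.0006, 0.0052, 0], [1, -0.003, 0.0006, 0.0052, 0]]]'

```text
t: 7.75
tool_pos: [0.5817, -0.0471, 0.1543]
orientation: [-3.121, 0.351, -0.001]
force: [4.8, -0.9, -4.8]
opening: 0.0216
```

```bash
python3 st.py
```

```text
t 7.75 clamp pos mm -49.97 9.22 154.31 F 4.9 0.2 -4.8 T [-0.12 -0.87 -0.03] op 0.02162528071684327
```

Request:
play_rows --series '[[[1, -0.001, 0.0001, 0.0017, 0], [1, -0.002, 0.0003, 0.0035, 0], [1, -0.003, 0.0005, 0.0052, 0], [1, -0.003, 0.0005, 0.0052, 0]]]'

```text
t: 8.15
tool_pos: [0.5787, -0.0466, 0.1596]
orientation: [-3.121, 0.351, -0.001]
force: [3.9, -0.7, -4.4]
opening: 0.0216
```

Request:
play_rows --series '[[[1, -0.001, 0.0001, 0.0017, 0], [1, -0.002, 0.0003, 0.0035, 0], [1, -0.002, 0.0003, 0.0035, 0]]]'

```text
t: 8.45
tool_pos: [0.5766, -0.0464, 0.1632]
orientation: [-3.121, 0.351, -0.001]
force: [4.7, -0.9, -3.7]
opening: 0.0216
```

```bash
python3 st.py c
```

```text
t 8.45 clamp pos mm -55.14 8.82 163.17 F 4.8 0.1 -3.7 T [-0.05 -0.75 -0.07] op 0.021579967719895052
```

View pics/cs.png

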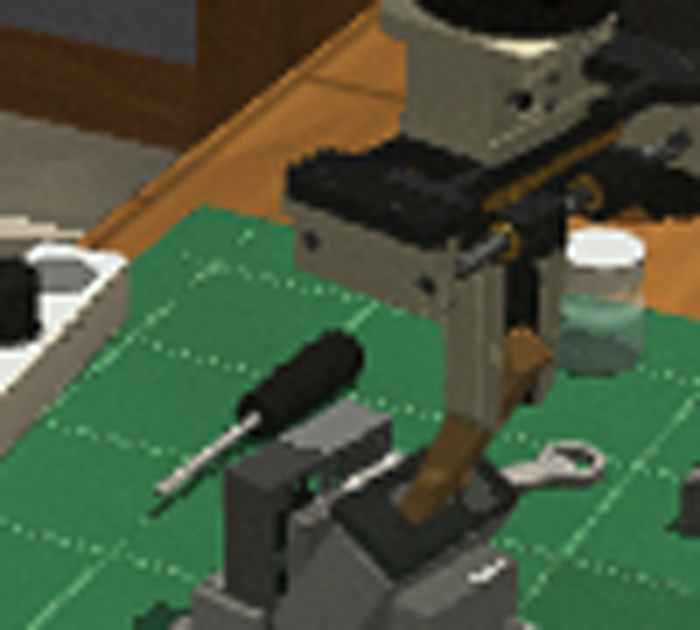

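Request:
play_rows --series '[[[1, -0.001, 0.0001, 0.0017, 0], [1, -0.001, 0.0001, 0.0017, 0]]]'

```text
t: 8.75
tool_pos: [0.5759, -0.0463, 0.1638]
orientation: [-3.121, 0.351, -0.002]
force: [11.3, -0.4, -12.2]
opening: 0.0217
```

```bash
python3 st.py
```

```text
t 8.75 clamp pos mm -55.83 8.76 163.84 F 11.1 2.1 -12.2 T [-0.21 -2.07 -0.07] op 0.02171919789112084
```

Third tooth (+y) caught at about 45.5 mm. Back off 1.5 mm and shift to −y by 13 mm.

Request:
play_rows --series '[[[1, 0.001, -0.0002, -0.0022, 0], [1, 0.0001, -0.0042, -0.0022, 0], [1, -0.0008, -0.0082, -0.0022, 0], [1, -0.0019, -0.0131, -0.0022, 0], [1, -0.0019, -0.0131, -0.0022, 0], [1, -0.0019, -0.0131, -0.0022, 0]]]'

```text
t: 9.35
tool_pos: [0.5737, -0.0586, 0.1633]
orientation: [-3.12, 0.35, -0.001]
force: [3.5, 4.1, 0.9]
opening: 0.0215
```

```bash
python3 st.py
```

```text
t 9.35 clamp pos mm -55.23 -3.72 163.25 F 2.5 4.8 0.9 T [ 1.23 -0.64  0.3 ] op 0.021489001756445098
```

Request:
play_rows --series '[[[1, -0.001, 0.0002, 0.0017, 0], [1, -0.002, 0.0004, 0.0035, 0], [1, -0.002, 0.0004, 0.0035, 0]]]'

```text
t: 9.65
tool_pos: [0.5716, -0.0591, 0.1663]
orientation: [-3.122, 0.351, -0.001]
force: [4.3, 0.4, -2.6]
opening: 0.0219
```

```bash
python3 st.py
```

```text
t 9.65 clamp pos mm -57.15 -4.76 166.27 F 4.1 1.4 -2.6 T [ 0.17 -0.92  0.06] op 0.02194100028111136
```

Request:
play_rows --series '[[[1, -0.001, 0.0006, 0.0017, 0], [1, -0.002, 0.0011, 0.0035, 0], [1, -0.003, 0.0014, 0.0052, 0], [1, -0.003, 0.0014, 0.0052, 0]]]'

```text
t: 10.05
tool_pos: [0.5686, -0.0582, 0.1714]
orientation: [3.122, -0.352, 0.001]
force: [4.7, -1.0, -2.9]
opening: 0.0217
```

```bash
python3 st.py
```

```text
t 10.05 clamp pos mm -60.29 -4.45 171.39 F 4.8 0.1 -2.9 T [-0.2  -0.99  0.01] op 0.021679043275196642
```

Request:
play_rows --series '[[[1, -0.001, 0.0004, 0.0017, 0], [1, -0.002, 0.0007, 0.0035, 0], [1, -0.003, 0.001, 0.0052, 0], [1, -0.003, 0.001, 0.0052, 0]]]'

```text
t: 10.45
tool_pos: [0.5651, -0.0569, 0.1769]
orientation: [-3.122, 0.351, 0.001]
force: [-0.3, 0.5, -0.4]
opening: 0.0217
```

Request:
play_rows --series '[[[1, -0.001, 0.0002, 0.0017, 0], [1, -0.002, 0.0004, 0.0035, 0], [1, -0.002, 0.0004, 0.0035, 0]]]'

```text
t: 10.75
tool_pos: [0.5633, -0.0564, 0.1803]
orientation: [-3.122, 0.351, 0.0]
force: [-0.2, -1.2, -0.0]
opening: 0.0216
```

```bash
python3 st.py d
```

```text
t 10.75 clamp pos mm -65.87 -3.94 180.33 F 0.1 -1.2 -0.0 T [ 0.03  0.   -0.02] op 0.021595656549644127
```

View pics/ds.png

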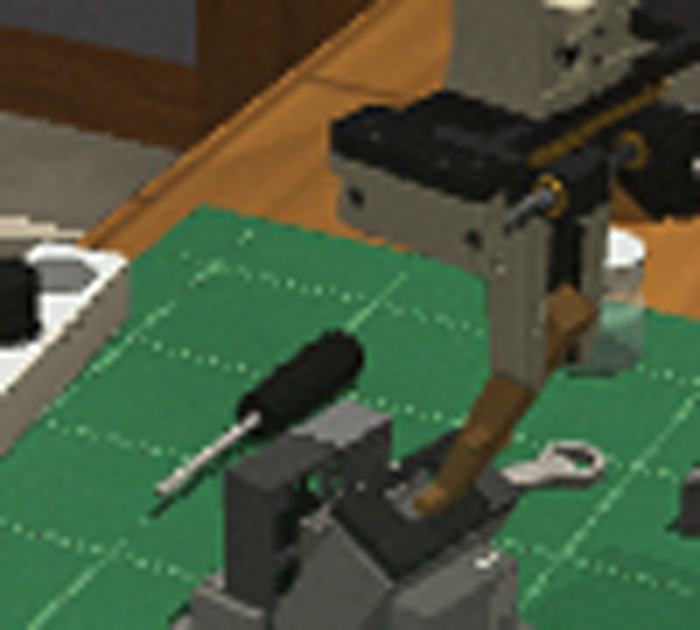

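Request:
play_rows --series '[[[1, -0.002, 0.0005, 0.0035, 0], [1, -0.004, 0.001, 0.007, 0], [1, -0.006, 0.0014, 0.0104, 0], [1, -0.009, 0.002, 0.0156, 0], [1, -0.013, 0.003, 0.023, 0], [1, -0.02, 0.004, 0.04, 0], [1, -0.02, 0.004, 0.07, 0], [1, -0.02, 0.004, 0.1, 0]]]'

```text
t: 11.65
tool_pos: [0.5426, -0.0523, 0.2811]
orientation: [-3.122, 0.351, 0.001]
force: [1.4, -0.3, -0.0]
opening: 0.0217
```

```bash
python3 st.py e
```

```text
t 11.65 clamp pos mm -86.93 -4.48 281.12 F 1.5 0.0 -0.0 T [ 0.05 -0.02 -0.01] op 0.021709607412768887
```

View pics/es.png

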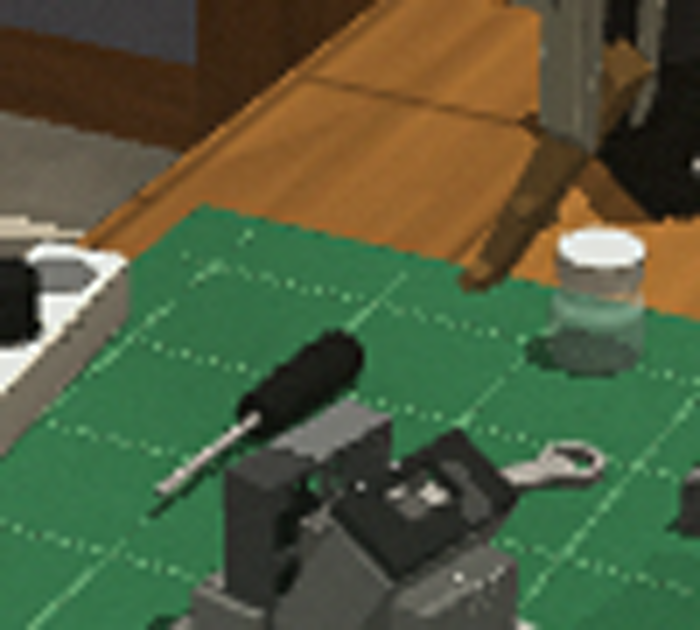

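View pics/et.png

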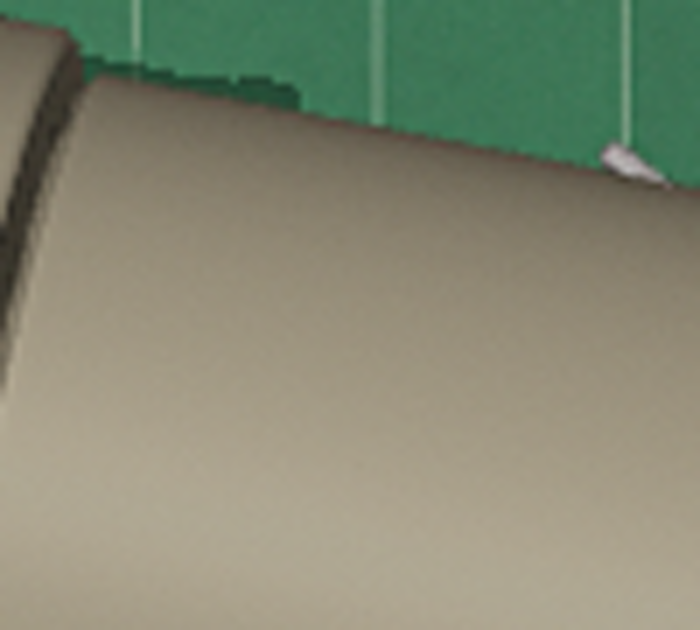

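Request:
play_rows --series '[[[1, -0.015, -0.04, 0, 0.02], [1, -0.035, -0.08, 0, 0.04], [1, -0.053, -0.12, 0, 0.08], [1, -0.07, -0.16, 0, 0.08], [1, -0.085, -0.2, 0, 0.08], [1, -0.1, -0.235, 0, 0.08], [1, -0.1, -0.24, 0, 0.08], [1, -0.1, -0.24, -0.03, 0.08]]]'

```text
t: 12.55
tool_pos: [0.4446, -0.295, 0.2539]
orientation: [3.129, -0.23, 0.01]
force: [0.9, 0.1, -0.2]
opening: 0.0216
```

Request:
play_rows --series '[[[1, 0, 0, -0.04, 0], [1, 0, 0, -0.08, 0], [1, 0, 0, -0.11, 0], [1, 0, 0, -0.125, 0], [1, 0, 0, -0.125, 0]]]'

```text
t: 13.05
tool_pos: [0.4422, -0.2908, 0.1226]
orientation: [-3.131, 0.225, 0.006]
force: [0.3, 0.3, -0.6]
opening: 0.0218
```

Run:
```python
from h import *
s=sensors.read_state();print(s["t"],s["tool_pos"],s["force"])
d=read_camera("side");crop(d,330,470,100,215,5,"f1.png")
```

```text
13.05 [ 0.4421891  -0.29079316  0.12255457] [ 0.34596026  0.34841208 -0.63947855]
```

View pics/f1.png

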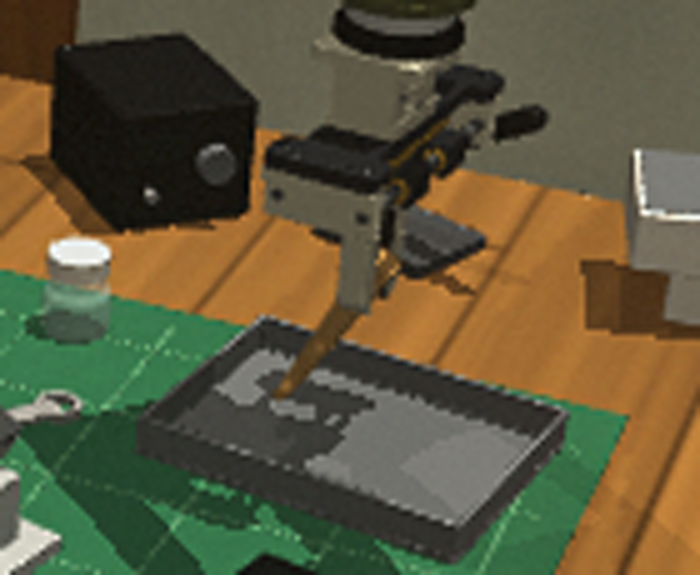

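Request:
play_rows --series '[[[1, 0, 0, -0.01, 0], [1, 0, 0, -0.018, 0], [1, 0, 0, -0.022, 0], [1, 0, 0, -0.025, 0], [1, 0, 0, -0.025, 0]]]' --force 12

```text
t: 13.6
tool_pos: [0.4433, -0.2923, 0.0997]
orientation: [-3.133, 0.226, 0.001]
force: [-0.6, 0.0, -1.0]
opening: 0.022
```

Request:
play_rows --series '[[[1, 0, 0, -0.005, 0], [1, -0.007, 0.001, -0.01, 0], [1, -0.015, 0.002, -0.015, 0], [1, -0.021, 0.003, -0.021, 0], [1, -0.028, 0.004, -0.028, 0], [1, -0.028, 0.004, -0.028, 0]]]' --force 10

```text
t: 14.2
tool_pos: [0.4139, -0.2878, 0.0705]
orientation: [-3.132, 0.227, 0.003]
force: [0.1, -0.6, -0.9]
opening: 0.022
```

Run:
```python
from h import *
s=sensors.read_state();print(s["t"],s["tool_pos"],s["force"])
d=read_camera("side");crop(d,330,470,100,215,5,"f2.png")
```

```text
14.2 [ 0.41394188 -0.28782038  0.07050056] [ 0.12223915 -0.60140832 -0.90888974]
```

View pics/f2.png

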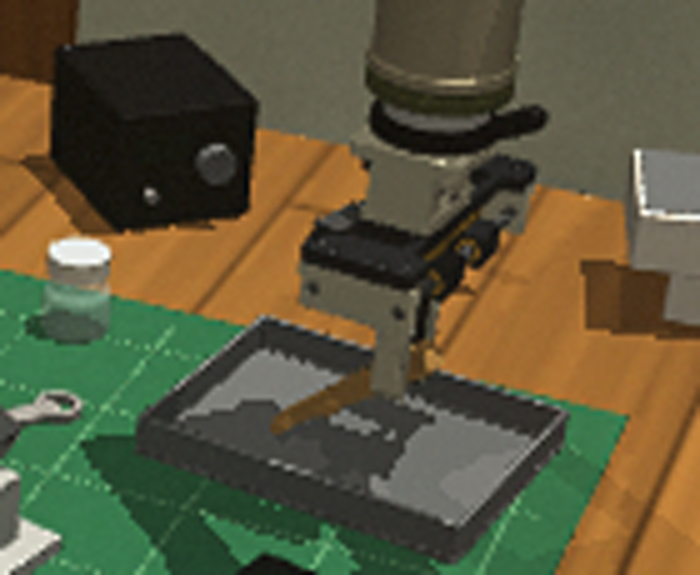

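Request:
play_rows --series '[[[1, -0.006, 0.001, -0.007, 0], [1, -0.01, 0.0015, -0.013, 0], [1, -0.014, 0.002, -0.019, 0], [1, -0.017, 0.0025, -0.026, 0], [1, -0.018, 0.0025, -0.03, 0], [1, -0.018, 0.0025, -0.03, 0]]]' --force 8

```text
t: 14.85
tool_pos: [0.3968, -0.2855, 0.041]
orientation: [-3.132, 0.227, 0.002]
force: [-0.2, 0.5, -0.0]
opening: 0.022
```

Run:
```python
from h import *
s=sensors.read_state();print(s["t"],s["tool_pos"],s["force"])
d=read_camera("side");crop(d,330,470,100,215,5,"f3.png")
```

```text
14.85 [ 0.39680192 -0.2854757   0.04104207] [-0.21869505  0.50967872 -0.04288598]
```

View pics/f3.png

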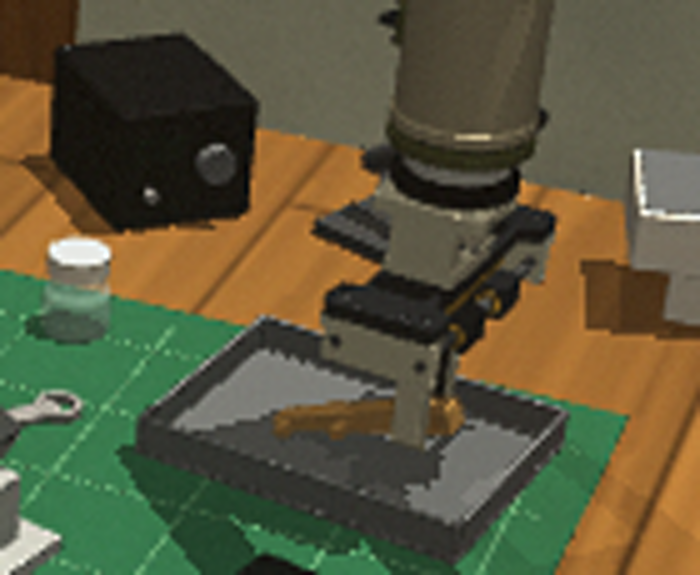

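Request:
play_rows --series '[[[1, -0.002, 0, -0.007, 0], [1, -0.003, 0.0005, -0.014, 0], [1, -0.003, 0.0005, -0.014, 0], [0.4, -0.003, 0.0005, -0.014, 0], [0.2, -0.003, 0.0005, -0.014, 0], [0.1, -0.003, 0.0005, -0.014, 0], [0.1, -0.003, 0.0005, -0.014, 0]]]'

```text
t: 15.6
tool_pos: [0.3946, -0.2856, 0.0283]
orientation: [3.133, -0.226, 0.001]
force: [0.5, 0.3, 0.6]
opening: 0.0411
```

Request:
play_rows --series '[[[0.1, 0, 0, 0, 0], [0.1, 0, 0, 0.03, 0], [0.1, 0, 0, 0.07, 0], [0.1, 0, 0, 0.11, 0], [0.1, -0.02, 0.02, 0.15, 0], [0.1, -0.02, 0.07, 0.19, 0], [0.1, -0.02, 0.12, 0.2, 0], [0.1, -0.02, 0.15, 0.2, 0]]]'

```text
t: 16.4
tool_pos: [0.3752, -0.1347, 0.2309]
orientation: [3.132, -0.228, 0.007]
force: [1.2, -0.3, 0.4]
opening: 0.0417
```

Run:
```python
from h import *
s=sensors.read_state();print(s["t"],s["tool_pos"],s["force"])
d=read_camera("side");cv2.imwrite("pics/g1.png",d["color"][:,:,::-1]);np.savez("g1.npz",**d)
d=read_camera("top");cv2.imwrite("pics/g2.png",d["color"][:,:,::-1]);np.savez("g2.npz",**d)
```

```text
16.4 [ 0.37517902 -0.13466921  0.23094645] [ 1.17167485 -0.28041502  0.424259  ]
```

View pics/g1.png

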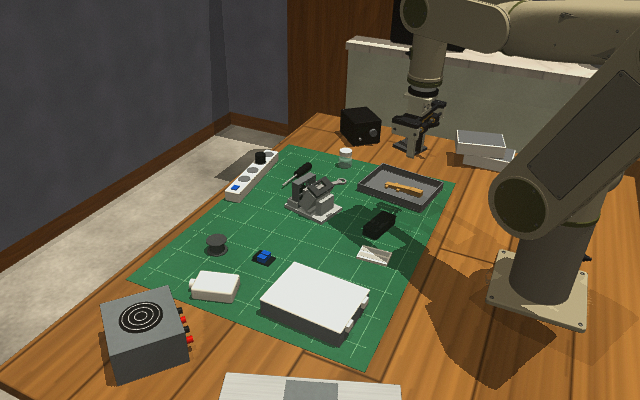

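View pics/g2.png

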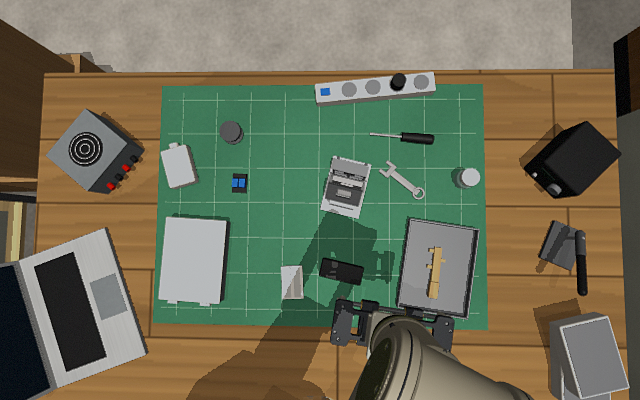

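Run:
```python
from h import *
d=dict(np.load("g2.npz"));a=dict(np.load("top0.npz"))
hsv=cv2.cvtColor(d["color"],cv2.COLOR_RGB2HSV)
m=cv2.inRange(hsv,(8,90,60),(28,255,255));m[:225]=0;m[312:]=0;m[:,:405]=0;m[:,470:]=0
ys,xs=np.nonzero(m);p=cast(d,np.c_[xs,ys]);print(p.min(0),p.max(0),np.percentile(p[:,2],[5,50,95]))
im=np.hstack([cv2.resize(v["color"][140:230,310:385,::-1],None,fx=5,fy=5,interpolation=cv2.INTER_CUBIC) for v in(a,d)]);cv2.imwrite("pics/cmp.png",im)
```

```text
[ 0.36792116 -0.31344391  0.00577058] [ 0.53382799 -0.03248555  0.93372367] [0.00991686 0.01719368 0.02367929]
```

View pics/cmp.png

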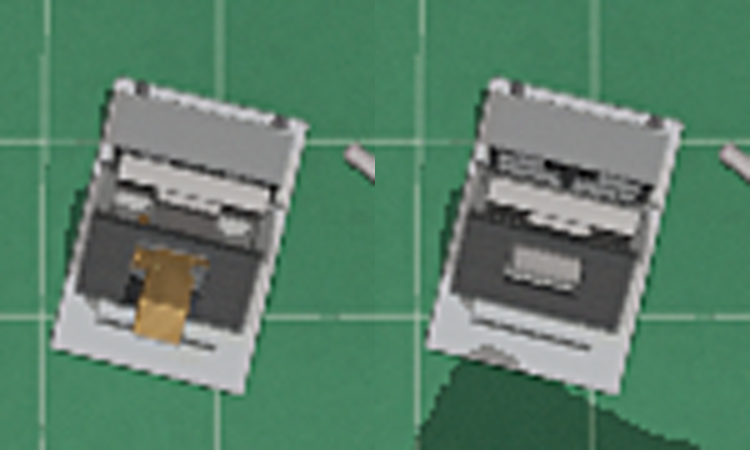

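```bash
python3 -c "
from plant import robot,sensors
print(sensors.read_state()['force']);print(robot.close_job())"
```

```text
[ 1.00590146 -1.06579237  0.70326121]
the job is handed in; nothing more can be done
None
```

The wedge is out of the slot and lying flat inside the open grey tray. I handed the job in at about 16.5 s of the 58 s allowed.

- **Freeing it:** I worked the three teeth free by shifting about 6 to 7 mm to −y, then +y, then −y. The net force readings at the ends of the moves peaked at about 17 N, when a tooth caught. Drag fell to zero near 60 mm of travel.
- **Laying it down:** I set the tip on the tray floor, let the wedge pivot down in a light grip, released it and moved the arm clear.

Checks on the last pictures:

- **Wedge:** it lies inside the tray walls, with its visible top surface roughly 10 to 24 mm above the table. The height reading included a few stray depth pixels.
- **Jaw:** compared with the start, the jaw strip has moved back about 11 mm towards the slot. This comes from the pictures only, since the jaw joint cannot be read.
- **Fan:** it is standing in the clamp and looks unmoved.
- **Other items:** by eye, all the bystanders are in their original places. I did not measure how far each had moved.
- **Arm:** the force reading was at noise level, about 1 N, so it was touching nothing.

No check failed or disagreed.

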